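# Find the bulge in a sweet tin with the plunger gauge

## Task

This sweet tin has a dented-out wall: slide the plunger gauge gently along its rail, fully home to its stop, so that its sprung plunger bears on the tin. Then turn the tin by its crank right round to find its high spot (there is also a lower bulge that does not count) and leave the tin standing with the high spot squarely under the plunger, where the gauge reads highest. Grip and work both handles lightly, without wrenching them, let go at the end, and do not disturb the goods standing about.

Things in the scene. Friction and masses are not known exactly. Their poses are not given: they have to be found in the camera images.
- checker: Green steel base plate of the tin checker, bolted down (190 x 190 mm under the tin, a tongue 85 mm wide out to 292 mm under the gauge, 14 mm thick). Origin on the tin's turning axis at counter height; its y axis points along the gauge's rail, from the tin to the gauge; z up.
- tin: Round red sweet tin (plain wall radius 75 mm) with a yellow lid (radius 83 mm, top 112 mm above the counter, overhanging the wall), clamped on a turntable; it turns either way without end about its vertical axis and stays where it is left (friction torque 0.11 N m). Origin on the axis at counter height; x axis points to the crank's upright handle, z up.
- crank_centre (a point): On the tin's axis, at the centre of the circle (radius 46 mm) in which the crank handle's middle turns. Turning takes about 3 N at the handle; over the high spot up to 2.5 to 3 N more on the way up and as much less on the way down, over the lower bulge little more than half of that.
- wall_at_plunger (a point): Fixed point where the plunger meets the plain wall, 65 mm above the counter. The wall, hidden under the lid, has one high spot (4 mm high, falling to nothing about 0.38 rad to either side of its peak) and elsewhere one lower bulge (2 mm high); where they lie relative to the crank differs every time.
- crank_grip (a point): Middle of the crank's upright handle, the part to grip or push: a black, free-spinning sleeve 16 mm in diameter, 44 mm tall (122 to 166 mm above the counter), 46 mm from the tin's axis, on a flat steel arm (top 120 mm above the counter) on the lid.
- gauge: Plunger gauge on a carriage that slides along the rail and stays where it is left (friction 12 N, plus the plunger's spring of 1.5 N per mm). Its steel plunger points at the tin's axis. Home against its stop, the plunger is pressed in about 3 mm on the plain wall, 5 mm on the lower bulge, 7 mm on the high spot. Origin on the post's axis, 29 mm above the counter; y axis along the rail, away from the tin.
- dial (a point): Centre of the gauge's white dial face, 50 mm in diameter, facing up, 84 mm above the counter, 72 mm from the post. Its red needle lies along the rail towards the tin when the plunger is free and turns counter-clockwise, seen from above, by 0.25 rad for each mm that the plunger is pressed in.
- post_home (a point): Where gauge_post lies when the gauge is fully home against its stop: 200 mm from the tin's axis. The gauge starts 30 to 50 mm further out along the rail.
- gauge_post (a point): Middle of the free length of the gauge's upright orange post, the handle for sliding it: 18 mm in diameter, its top 133 mm above the counter, this point 111 mm above the counter. 38 mm of free room between post and dial housing.
- pickle_jar: Bystander, to be left alone: green glass jar 76 mm wide, 120 mm tall; origin at the centre of its underside.
- sauce_bottle: Bystander, to be left alone: red and yellow sauce bottle 60 mm wide, 190 mm tall; origin at the centre of its underside.
- bean_can: Bystander, to be left alone: red-labelled can 74 mm wide, 110 mm tall; origin at the centre of its underside.
- milk_can: Bystander, to be left alone: blue-labelled can 74 mm wide, 80 mm tall; origin at the centre of its underside.
- tea_carton: Bystander, to be left alone: green carton 70 x 110 x 60 mm; origin at the centre of its underside.
- fish_tin: Bystander, to be left alone: flat brass-coloured tin 60 mm wide, 35 mm tall; origin at the centre of its underside.
- spare_lid: Bystander, to be left alone: flat yellow lid 72 mm wide, 12 mm tall; origin at the centre of its underside.

How it is judged (in metres and radians):
On the way:
1. the gauge is slid home, its plunger pressed against the tin's wall with more than 3 N (contact force between gauge and tin above 3 N), for 0.3 s.
At the end, for the whole second after the job is handed in: the plunger presses on the tin with more than 8.6 N, which needs the gauge home (within about 0.7 mm) and the high spot within about 9 degrees of the plunger's line; tin and gauge at rest, all released (contact force between gauge and tin above 8.6 N and angular speed of tin below 0.05 rad/s and linear speed of gauge below 0.005 m/s); the robot touches nothing.
It fails at once if the fingers wrench the crank or the tin with more than 70 N (contact force between the fingers and tin above 70 N).
It fails at once if the fingers push or squeeze the gauge with more than 70 N (contact force between the fingers and gauge above 70 N).
It fails at once if one of the goods standing about is moved more than 30 mm (distance of any of pickle_jar, sauce_bottle, bean_can, milk_can, tea_carton, fish_tin, spare_lid from where it was at the start of the episode above 0.03 m).
It also fails if it takes over 72 s, if anything falls off the work surface, if the arm or the gripper's body presses on something with over 40 N, if the wrist force passes 120 N, or if a joint passes its speed limit or range.

## Robot

A 6-joint arm with a two-finger parallel gripper is mounted at the origin on the work surface. World frame = base frame: x ahead of the robot, y to its left, z up, the work surface at z = 0. Lengths are in mm, angles in rad, forces in N, time in s.
With the tool pointing down it reaches from about 375 to 900 mm from the base axis. Payload 3.1 kg.
Tool frame: the origin (TCP) lies on the mounting face of the last link; the fingertips stand finger_overhang ahead of it and the grasp point (between the pads) lies 155 mm ahead of it (finger_overhang is the distance from the TCP to the fingertips, in mm); z points along the fingers, y is the line along which they close (so a half turn about z gives the same grasp; the last joint's range is limited). The gripper opens to 85 mm and grips with 20 to 120 N. Pads are 22 mm wide; open, the fingers measure 114 mm over their backs; the gripper's body (76 mm by 85 mm) begins 54 mm behind the grasp point. The pads swing forward as they close: fully open they stand 13 mm farther back than shut.
Start: joints at [-1.296, 0.527, 1.433, -0, 1.181, -0.178], TCP at [274.009, -561.71, 404.71] pointing down, gripper open.
Joint ranges: [-3.08, 3.08], [-0.75, 2.2], [0.22, 2.44], [-1.43, 4.57], [0, 2.65], [-2.85, 2.85]. Speed limits (rad/s): [2.79, 2.79, 3.14, 3.14, 3.14, 3.14].

## Interface

Orientations are given as a unit quaternion [x, y, z, w].
In Python, from workcell import state, capture, camera_info, sign_off, outline_of, spot_point, finger_overhang gives the robot as it stands.
- The arm moves only by the tool drive_tool, never from a script. Its argument "rows" is a list of rows, each an object of numbers: "tx", "ty", "tz": the shift along the tool's x, y, z in cm; "turn": the turn about the tool's z in rad. In form: [{"tx": .., "ty": .., "tz": .., "turn": ..}, ...]. A call has 1 to 10 rows; each row is the pose to reach, as a shift and turn from the pose commanded when the call began, along the tool's axes at that moment; what a row does not reach only later rows make up. A row lasts 1/10 s, in which the tool goes at most 50 mm and 8.59 degrees, less where a joint would pass 70% of its speed; a pose out of reach is approached as far as the arm can. A call with a gripper value outside its range is refused whole. "gripper" is the finger opening in cm, from 0 to 8.54, set as the call begins (left out, the last holds). The fingers move at their own pace and stop on an object; "force" is the grip in N (left out, the last holds). Time passes only in rows, so rows that repeat a pose let the fingers close. It gives the time, the measured TCP pose, the force, the opening and the grip force at its end, in the units of the state.
- state(): the state, without advancing time (a new reading comes with each control period).
- capture(name): name is "side" or "top" or "wrist"; returns (picture, depth): 384x512x3 uint8, red, green, blue; 384x512 float32, mm along the optical axis (not along the pixel's ray), 0 where there is no reading.
- camera_info(name): a dict with "mtx" (3x3 intrinsics, pixels), "xyz" and "attitude" of the camera in the world; the wrist camera has in their place "hand_eye" (4x4, takes a point from camera to tool coordinates, whose origin is the TCP and whose axes are the flange's). Camera axes: x right, y up, looking along -z (the intrinsics and any distortion apply to the point x, -y, -z); pixel columns grow to the right and rows downward; lengths in mm; the calibration is good to about 2 mm. A picture is of the moment at which its call begins: read the wrist's pose just before it. camera_info takes no time and is no camera call.
- sign_off(): hands the job in; it is judged then, once.
Trained networks look in the newest picture that a camera, given by its name, has taken for a name from the list of things; names that differ only in an ending like _2 or _b are one class to them, and where a whole thing is asked for, a point or a joint stands for the part that bears it (a point fixed in the world has none). Each returns a list of dicts, best first, with "conf" (0 to 1); they miss things now and then, are a little off and sometimes report something else, mostly with a low value. They report only what shows in the picture. A call takes as long as a camera call.
- outline_of(camera, query): "region" (384x512 bool, what is visible of it).
- spot_point(camera, query): "position" ([x, y, z] in mm, in world coordinates, good to about 4 mm: a listed point, or the origin of a listed thing).
The state is a dict: "clock": time; "joint_pos": joint angles; "joint_vel": joint speeds; "joint_torque": joint torques, N m; "tcp_pos": TCP position; "tool_rot": TCP orientation; "wrist_force": force on the tool from outside, world axes, zero at the start; "wrist_torque": the same for the moment, N m; "finger_gap": finger opening in mm; "grip_force": force on a finger pad.
Only numpy, scipy, OpenCV 4.12 (cv2) and the standard library are available. Lean on these libraries where they do the work, as an engineer would, in place of code of your own. Each camera call takes 0.05 s, during which the arm holds its last target. There are 200 camera calls.

## Working session

There is one attempt and no reset: what is moved stays moved. The work goes in short steps, Python scripts to look and compute and a tool call to move; the robot and the scene stay as the last step left them, time stands still between calls to the robot, and variables do not carry over. Pictures are saved under pics/ and viewed, at most 10 in all, crops included, and the job is handed in when it is done.

Besides the shell and the picture viewer there is one more tool, called after "Emit:" by a JSON object that holds its "op" and its "data", one argument or row to a line. drive_tool: Moves the arm, as the interface text tells. Its arguments: {"type":"object","properties":{"rows":{"type":"array","items":{"type":"object","properties":{"tx":{"type":"number"},"ty":{"type":"number"},"tz":{"type":"number"},"turn":{"type":"number"}}}},"gripper":{"type":"number"},"force":{"type":"number"}},"required":["rows"]}

```bash
mkdir -p pics
cat > h.py <<'E'
import numpy as np, cv2
from scipy.spatial.transform import Rotation as R
from workcell import *
def save(im,n): cv2.imwrite('pics/'+n,cv2.cvtColor(im,cv2.COLOR_RGB2BGR))
def totool(p,s=None):
    s=s or state(); return R.from_quat(s['tool_rot']).inv().apply(np.array(p)-s['tcp_pos'])
E
python3 - <<'E'
from h import *
s=state(); print(s['tcp_pos'],R.from_quat(s['tool_rot']).as_matrix().round(3).tolist(),s['clock'],finger_overhang)
ims=[]
for c in ['top','side']:
    im,d=capture(c); ims.append(im)
    for q in ['crank_centre','crank_grip','gauge_post','post_home','dial','wall_at_plunger','checker','tin']+(['pickle_jar','sauce_bottle','bean_can','milk_can','tea_carton','fish_tin','spare_lid'] if c=='top' else []):
        r=spot_point(c,q)
        print(c,q,[(np.round(x['position']).tolist(),round(x['conf'],2)) for x in r[:2]])
save(np.hstack([cv2.resize(i,(400,300)) for i in ims]),'a.png')
save(cv2.resize(ims[0],(800,600)),'b.png')
for c in ['top','side']: print(camera_info(c))
print(state()['clock'])
E
```

```text
[ 273.94014789 -561.37815518  403.74121332] [[0.899, 0.438, -0.001], [0.438, -0.899, 0.002], [0.0, -0.002, -1.0]] 0.0 173.4
top crank_centre [([581.0, -188.0, 143.0], 0.95)]
top crank_grip [([613.0, -161.0, 150.0], 0.88)]
top gauge_post [([499.0, 30.0, 112.0], 0.93)]
top post_home [([509.0, -2.0, 109.0], 0.72)]
top dial [([523.0, -42.0, 80.0], 0.72)]
top wall_at_plunger [([553.0, -122.0, 63.0], 0.71)]
top checker [([580.0, -190.0, 1.0], 0.55)]
top tin [([578.0, -192.0, -2.0], 0.67)]
top pickle_jar [([519.0, 380.0, -2.0], 0.72)]
top sauce_bottle [([676.0, 344.0, -1.0], 0.83)]
top bean_can [([640.0, -421.0, -1.0], 0.96)]
top milk_can [([507.0, -419.0, 1.0], 0.75)]
top tea_carton [([368.0, -424.0, -0.0], 0.93), ([524.0, -38.0, 83.0], 0.47)]
top fish_tin [([393.0, -102.0, -3.0], 0.52)]
top spare_lid [([626.0, 35.0, -2.0], 0.56)]
side crank_centre [([580.0, -193.0, 146.0], 0.89), ([580.0, -196.0, -2.0], 0.31)]
side crank_grip [([617.0, -165.0, 149.0], 0.93)]
side gauge_post [([500.0, 30.0, 109.0], 0.67)]
side post_home [([517.0, -1.0, 109.0], 0.88)]
side dial [([522.0, -38.0, 87.0], 0.85), ([497.0, 26.0, 29.0], 0.54)]
side wall_at_plunger [([551.0, -121.0, 62.0], 0.8), ([672.0, 349.0, -3.0], 0.63)]
side checker [([578.0, -188.0, -1.0], 0.71)]
side tin [([578.0, -197.0, 0.0], 0.83), ([502.0, 25.0, 113.0], 0.35)]
{'mtx': array([[474.63278157,   0.        , 256.17503   ],
       [  0.        , 474.63278157, 185.12605484],
       [  0.        ,   0.        ,   1.        ]]), 'xyz': array([ 370.56601376,   -7.36647036, 1551.959069  ]), 'attitude': array([ 0.02979828, -0.04480722, -0.69774657,  0.71432072])}
{'mtx': array([[393.08533709,   0.        , 253.94975236],
       [  0.        , 393.08533709, 190.90742078],
       [  0.        ,   0.        ,   1.        ]]), 'xyz': array([-68.19335706, 615.63836586, 909.4451834 ]), 'attitude': array([-0.14703213,  0.37639517,  0.84714781, -0.34503451])}
1.25
```

View pics/b.png

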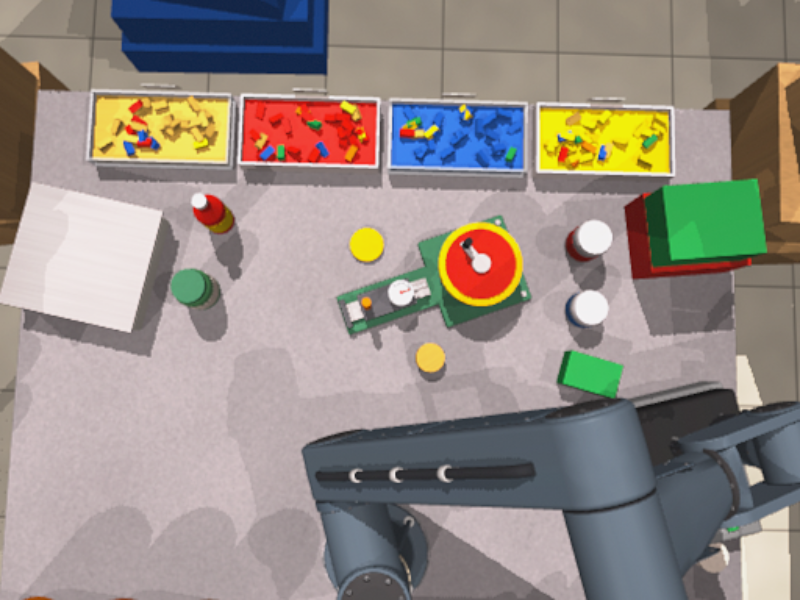

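View pics/a.png

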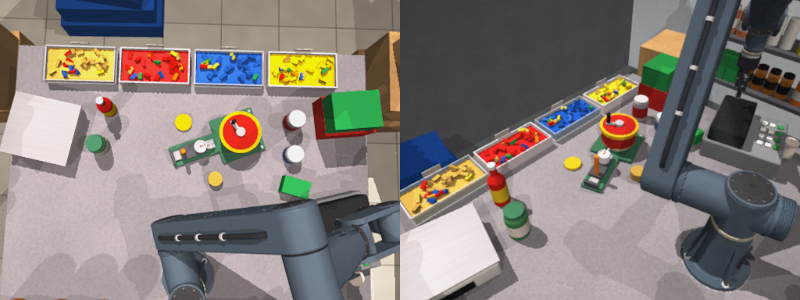

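Run:
```python
from h import *
print(totool([488,63,404]).round(1)); c=camera_info('wrist'); print(c['hand_eye'].round(3).tolist(),c['mtx'].round(1).tolist())
```

```text
[ 466.2 -467.7    0.7]
[[0.001, 0.959, 0.283, 71.944], [1.0, -0.001, 0.0, -1.002], [0.001, 0.283, -0.959, 31.274], [0.0, 0.0, 0.0, 1.0]] [[273.4, 0.0, 254.3], [0.0, 273.4, 191.6], [0.0, 0.0, 1.0]]
```

Emit:
{"op": "drive_tool", "data": {
  "rows": [
    {"tx":3.3,"ty":-3.3,"turn":0.1},
    {"tx":6.6,"ty":-6.6,"turn":0.1},
    {"tx":9.9,"ty":-9.9,"turn":0.1},
    {"tx":13.2,"ty":-13.2,"turn":0.1},
    {"tx":16.5,"ty":-16.5,"turn":0.1},
    {"tx":19.8,"ty":-19.8,"turn":0.1},
    {"tx":23.1,"ty":-23.1,"turn":0.1},
    {"tx":26.4,"ty":-26.4,"turn":0.1},
    {"tx":29.7,"ty":-29.7,"turn":0.1},
    {"tx":33,"ty":-33,"turn":0.1}
  ],
  "gripper": 0,
  "force": 20
}}

```text
invalid input
```

Run:
```python
from h import *
s=state();print(s['clock'],s['tcp_pos'],R.from_quat(s['tool_rot']).as_matrix().round(3).tolist(),totool([488,63,404]).round(1),s['wrist_force'])
im,d=capture('wrist'); save(cv2.resize(im,(768,576)),'c.png')
for q in ['crank_centre','crank_grip','gauge_post','post_home','dial','wall_at_plunger','tin']:
    r=spot_point('wrist',q); print(q,[(np.round(x['position'],1).tolist(),round(x['conf'],2)) for x in r[:2]])
```

```text
1.25 [ 273.99706865 -561.71672413  404.71573695] [[0.899, 0.438, -0.0], [0.438, -0.899, 0.0], [-0.0, -0.0, -1.0]] [ 466.2 -467.7    0.7] [-0.16455437 -0.4792797   0.03326823]
crank_centre [([369.0, -427.5, 2.9], 0.46)]
crank_grip []
gauge_post []
post_home []
dial []
wall_at_plunger []
tin []
```

View pics/c.png

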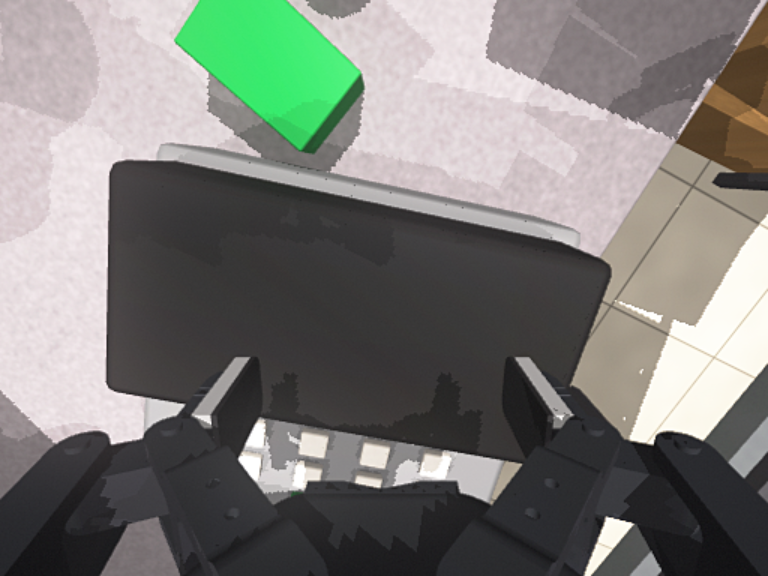

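Emit:
{"op": "drive_tool", "data": {
  "rows": [
    {"tx":3.3,"ty":-3.3,"tz":0,"turn":0.1},
    {"tx":6.6,"ty":-6.6,"tz":0,"turn":0.1},
    {"tx":9.9,"ty":-9.9,"tz":0,"turn":0.1},
    {"tx":13.2,"ty":-13.2,"tz":0,"turn":0.1},
    {"tx":16.5,"ty":-16.5,"tz":0,"turn":0.1},
    {"tx":19.8,"ty":-19.8,"tz":0,"turn":0.1},
    {"tx":23.1,"ty":-23.1,"tz":0,"turn":0.1},
    {"tx":26.4,"ty":-26.4,"tz":0,"turn":0.1},
    {"tx":29.7,"ty":-29.7,"tz":0,"turn":0.1},
    {"tx":33,"ty":-33,"tz":0,"turn":0.1}
  ],
  "gripper": 0,
  "force": 20
}}

```text
clock: 2.65
tcp_pos: [426.3, -118.7, 405.1]
tool_rot: [0.984, 0.176, 0.0, 0.0]
wrist_force: [1.4, -0.3, 0.1]
finger_gap: -0.3
grip_force: 0.0
```

Run:
```python
from h import *
s=state();print(s['clock'],s['tcp_pos'],R.from_quat(s['tool_rot']).as_matrix().round(3).tolist(),totool([488,63,404]).round(1),s['wrist_force'])
im,d=capture('wrist'); save(cv2.resize(im,(768,576)),'d.png')
for q in ['crank_centre','crank_grip','gauge_post','post_home','dial','wall_at_plunger','tin']:
    r=spot_point('wrist',q); print(q,[(np.round(x['position'],1).tolist(),round(x['conf'],2)) for x in r[:2]])
```

```text
2.65 [ 426.30057822 -118.70701128  405.07219452] [[0.938, 0.346, 0.001], [0.346, -0.938, -0.001], [0.001, 0.001, -1.0]] [ 120.8 -149.1    1. ] [ 1.37636263 -0.30596786  0.07642929]
crank_centre [([576.0, -191.2, 141.0], 0.88)]
crank_grip []
gauge_post [([500.6, 30.8, 109.4], 0.87)]
post_home [([512.4, -6.0, 111.6], 0.78)]
dial [([521.2, -37.6, 81.8], 0.85)]
wall_at_plunger [([556.5, -118.1, 64.6], 0.7)]
tin [([583.1, -197.5, 4.6], 0.73), ([366.3, -427.3, -1.6], 0.37)]
```

View pics/d.png

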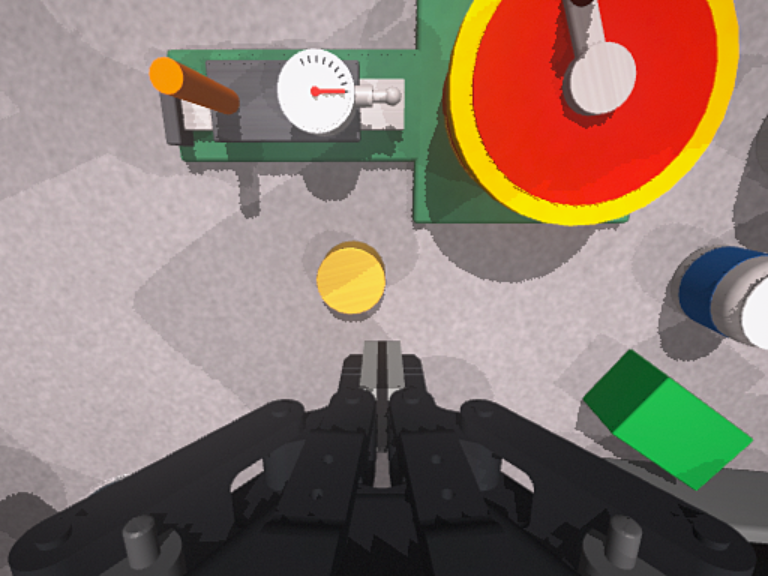

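Emit:
{"op": "drive_tool", "data": {
  "rows": [
    {"tx":3.0,"ty":-3.8,"tz":0,"turn":0},
    {"tx":6,"ty":-7.6,"tz":0,"turn":0},
    {"tx":9,"ty":-11.4,"tz":0,"turn":0},
    {"tx":12.1,"ty":-15.3,"tz":0,"turn":0},
    {"tx":12.1,"ty":-15.3,"tz":4.5,"turn":0},
    {"tx":12.1,"ty":-15.3,"tz":9,"turn":0},
    {"tx":12.1,"ty":-15.3,"tz":13.6,"turn":0},
    {"tx":12.1,"ty":-15.3,"tz":13.6,"turn":0}
  ]
}}

```text
clock: 3.85
tcp_pos: [486.0, 63.8, 263.6]
tool_rot: [0.985, 0.175, -0.005, -0.001]
wrist_force: [0.3, 0.7, 0.5]
finger_gap: -0.1
grip_force: 0.0
```

Run:
```python
from h import *
s=state();print(s['clock'],s['tcp_pos'],s['wrist_force'],totool([500.5,30.5,111]).round(1), totool([511.6,-3,111]).round(1))
im,d=capture('wrist'); save(cv2.resize(im,(640,480)),'e.png')
for q in ['gauge_post','post_home','dial']:
    r=spot_point('wrist',q); print(q,[(totool(x['position']).round(1).tolist(),round(x['conf'],2)) for x in r[:2]])
```

```text
3.85 [485.9700223   63.76189869 263.57492703] [0.26659181 0.65055779 0.51173958] [  3.6  36.9 152.4] [  2.5  72.2 152.2]
gauge_post [([2.0, 36.2, 159.8], 0.77)]
post_home [([0.9, 71.7, 157.6], 0.96)]
dial [([-1.9, 106.3, 187.9], 0.75)]
```

View pics/e.png

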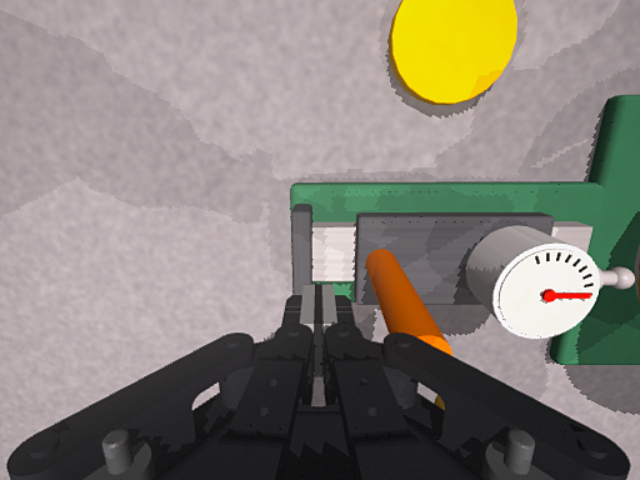

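Emit:
{"op": "drive_tool", "data": {
  "rows": [
    {"tx":0.2,"ty":0.6,"tz":0,"turn":0},
    {"tx":0.2,"ty":1.0,"tz":0,"turn":0},
    {"tx":0.2,"ty":1.4,"tz":0,"turn":0},
    {"tx":0.2,"ty":1.8,"tz":0,"turn":0},
    {"tx":0.2,"ty":2.2,"tz":0,"turn":0},
    {"tx":0.2,"ty":2.6,"tz":0,"turn":0},
    {"tx":0.2,"ty":3.0,"tz":0,"turn":0},
    {"tx":0.2,"ty":3.4,"tz":0,"turn":0},
    {"tx":0.2,"ty":3.8,"tz":0,"turn":0},
    {"tx":0.2,"ty":3.9,"tz":0,"turn":0}
  ]
}}

```text
clock: 5.05
tcp_pos: [501.6, 30.8, 270.3]
tool_rot: [0.985, 0.175, 0.001, -0.002]
wrist_force: [-0.3, 11.8, 8.7]
finger_gap: -0.1
grip_force: 6.2
```

Run:
```python
from h import *
s=state();print(s['clock'],s['tcp_pos'],s['wrist_force'], totool([511.6,-3,111]).round(1))
im,d=capture('wrist'); save(im,'f.png')
for q in ['gauge_post','post_home','dial']:
    r=spot_point('wrist',q); print(q,[(totool(x['position']).round(1).tolist(),round(x['conf'],2)) for x in r[:2]])
```

```text
5.05 [501.64641549  30.76942084 270.33471974] [-0.33892719 11.77504496  8.68867343] [ -2.7  35.7 159.2]
gauge_post [([-1.9, 24.3, 158.6], 0.87)]
post_home [([-4.9, 36.9, 158.9], 0.94)]
dial [([-3.1, 92.9, 188.2], 0.66)]
```

Emit:
{"op": "drive_tool", "data": {
  "rows": [
    {"tx":0,"ty":0.3,"tz":0,"turn":0},
    {"tx":0,"ty":0.6,"tz":0,"turn":0},
    {"tx":0,"ty":0.8,"tz":0,"turn":0},
    {"tx":0,"ty":0.8,"tz":0,"turn":0}
  ]
}}

```text
clock: 5.65
tcp_pos: [504.4, 23.3, 270.3]
tool_rot: [0.985, 0.175, 0.001, -0.002]
wrist_force: [-1.2, 11.7, 9.0]
finger_gap: -0.3
grip_force: 5.6
```

Emit:
{"op": "drive_tool", "data": {
  "rows": [
    {"tx":0,"ty":0.1,"tz":0,"turn":0},
    {"tx":0,"ty":0.2,"tz":0,"turn":0},
    {"tx":0,"ty":0.2,"tz":0,"turn":0}
  ]
}}

```text
clock: 5.95
tcp_pos: [505.0, 21.6, 270.3]
tool_rot: [0.985, 0.175, 0.001, -0.002]
wrist_force: [-0.7, 12.7, 9.5]
finger_gap: -0.2
grip_force: 5.9
```

Run:
```python
from h import *
s=state();print(s['clock'],s['tcp_pos'],s['wrist_force'], totool([511.6,-3,111]).round(1))
im,d=capture('wrist'); save(cv2.resize(im,(640,480)),'g.png')
for q in ['gauge_post','post_home','dial']:
    r=spot_point('wrist',q); print(q,[(totool(x['position']).round(1).tolist(),round(x['conf'],2)) for x in r[:2]])
```

```text
5.95 [505.04619268  21.58339788 270.31689732] [-0.65235069 12.71475214  9.53450495] [ -2.7  25.9 159.2]
gauge_post [([-2.6, 24.0, 160.6], 0.88)]
post_home [([-0.7, 27.3, 159.8], 0.92)]
dial [([-5.4, 95.7, 188.1], 0.78)]
```

View pics/g.png

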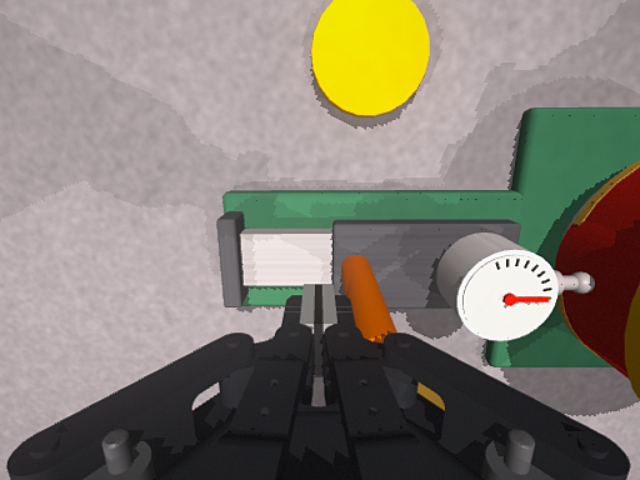

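Emit:
{"op": "drive_tool", "data": {
  "rows": [
    {"tx":0,"ty":0.1,"tz":0,"turn":0},
    {"tx":0,"ty":0.2,"tz":0,"turn":0},
    {"tx":0,"ty":0.2,"tz":0,"turn":0}
  ]
}}

```text
clock: 6.45
tcp_pos: [505.6, 20.0, 270.3]
tool_rot: [0.985, 0.175, 0.001, -0.002]
wrist_force: [-0.7, 14.1, 9.6]
finger_gap: 0.0
grip_force: 6.5
```

Emit:
{"op": "drive_tool", "data": {
  "rows": [
    {"tx":0,"ty":0.1,"tz":0,"turn":0},
    {"tx":0,"ty":0.2,"tz":0,"turn":0},
    {"tx":0,"ty":0.2,"tz":0,"turn":0}
  ]
}}

```text
clock: 6.75
tcp_pos: [506.2, 18.5, 270.4]
tool_rot: [0.985, 0.175, 0.001, -0.003]
wrist_force: [-0.3, 14.5, 9.8]
finger_gap: -0.1
grip_force: 7.5
```

Emit:
{"op": "drive_tool", "data": {
  "rows": [
    {"tx":0,"ty":0.1,"tz":0,"turn":0},
    {"tx":0,"ty":0.1,"tz":0,"turn":0}
  ]
}}

```text
clock: 6.95
tcp_pos: [506.4, 17.8, 270.3]
tool_rot: [0.985, 0.175, 0.001, -0.003]
wrist_force: [-0.8, 17.7, 10.4]
finger_gap: -0.2
grip_force: 8.0
```

Emit:
{"op": "drive_tool", "data": {
  "rows": [
    {"tx":0,"ty":0.1,"tz":0,"turn":0},
    {"tx":0,"ty":0.1,"tz":0,"turn":0}
  ]
}}

```text
clock: 7.15
tcp_pos: [506.7, 17.1, 270.4]
tool_rot: [0.985, 0.175, 0.001, -0.003]
wrist_force: [-0.1, 18.1, 10.7]
finger_gap: 0.1
grip_force: 8.5
```

Emit:
{"op": "drive_tool", "data": {
  "rows": [
    {"tx":0,"ty":0.1,"tz":0,"turn":0},
    {"tx":0,"ty":0.1,"tz":0,"turn":0}
  ]
}}

```text
clock: 7.35
tcp_pos: [506.9, 16.5, 270.4]
tool_rot: [0.985, 0.174, 0.001, -0.004]
wrist_force: [-0.2, 20.5, 12.2]
finger_gap: -0.2
grip_force: 9.5
```

Run:
```python
from h import *
s=state();print(s['clock'],s['tcp_pos'],s['wrist_force'], totool([511.6,-3,111]).round(1))
im,d=capture('wrist'); save(np.hstack([im[180:300,330:480]]),'i.png'); save(cv2.resize(im[180:300,330:480],(600,480),interpolation=2),'i.png')
for q in ['gauge_post','post_home','dial']:
    r=spot_point('wrist',q); print(q,[(totool(x['position']).round(1).tolist(),round(x['conf'],2)) for x in r[:2]])
```

```text
7.35 [506.91576789  16.50262811 270.38428062] [-0.16277799 20.51827198 12.17053361] [ -2.7  21.  159.2]
gauge_post [([-5.1, 23.2, 160.1], 0.91), ([-7.9, 22.7, 243.9], 0.31)]
post_home [([-5.6, 25.4, 161.7], 0.55)]
dial [([-7.6, 93.9, 187.7], 0.76)]
```

View pics/i.png

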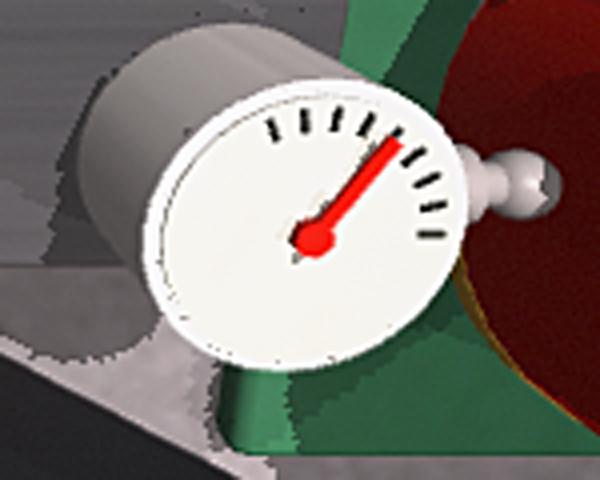

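Emit:
{"op": "drive_tool", "data": {
  "rows": [
    {"tx":0,"ty":0.1,"tz":0,"turn":0},
    {"tx":0,"ty":0.1,"tz":0,"turn":0}
  ]
}}

```text
clock: 7.75
tcp_pos: [507.0, 16.2, 270.4]
tool_rot: [0.985, 0.174, 0.0, -0.004]
wrist_force: [0.4, 23.4, 11.2]
finger_gap: -0.1
grip_force: 11.1
```

Emit:
{"op": "drive_tool", "data": {
  "rows": [
    {"tx":0,"ty":0.1,"tz":0,"turn":0},
    {"tx":0,"ty":0.1,"tz":0,"turn":0}
  ]
}}

```text
clock: 7.95
tcp_pos: [507.1, 15.9, 270.4]
tool_rot: [0.985, 0.174, 0.0, -0.005]
wrist_force: [-1.1, 26.6, 12.2]
finger_gap: 0.1
grip_force: 12.7
```

Emit:
{"op": "drive_tool", "data": {
  "rows": [
    {"tx":0,"ty":0.1,"tz":0,"turn":0},
    {"tx":0,"ty":0.1,"tz":0,"turn":0}
  ]
}}

```text
clock: 8.15
tcp_pos: [507.2, 15.7, 270.4]
tool_rot: [0.985, 0.174, 0.0, -0.006]
wrist_force: [0.2, 30.0, 13.7]
finger_gap: -0.1
grip_force: 14.3
```

Emit:
{"op": "drive_tool", "data": {
  "rows": [
    {"tx":0,"ty":-0.7,"tz":0,"turn":0},
    {"tx":0,"ty":-2.5,"tz":0,"turn":0},
    {"tx":0,"ty":-2.5,"tz":-4,"turn":0},
    {"tx":0,"ty":1,"tz":-8,"turn":0},
    {"tx":0,"ty":5,"tz":-11,"turn":0},
    {"tx":0,"ty":9,"tz":-12,"turn":0},
    {"tx":0,"ty":13,"tz":-12,"turn":0},
    {"tx":0,"ty":13,"tz":-12,"turn":0}
  ],
  "gripper": 5
}}

```text
clock: 8.95
tcp_pos: [555.6, -116.4, 390.5]
tool_rot: [0.985, 0.174, 0.003, 0.003]
wrist_force: [-1.1, 0.4, -0.3]
finger_gap: 50.1
grip_force: 0.0
```

```bash
cat >> h.py <<'E'
def proj(s,uv,z):
    "wrist pixels -> world xy on plane z"
    c=camera_info('wrist'); H=c['hand_eye']; Rt=R.from_quat(s['tool_rot']).as_matrix()
    K=c['mtx']; uv=np.atleast_2d(uv).astype(float)
    r=np.c_[(uv[:,0]-K[0,2])/K[0,0],-(uv[:,1]-K[1,2])/K[1,1],-np.ones(len(uv))]
    w=(Rt@H[:3,:3]@r.T).T; o=s['tcp_pos']+Rt@H[:3,3]
    return (o+w*((z-o[2])/w[:,2])[:,None])[:,:2]
def needle(s,im,dial=(523.,-69.),z=84):
    v,u=np.mgrid[:384,:512]; P=proj(s,np.c_[u.ravel(),v.ravel()],z).reshape(384,512,2)
    D=np.hypot(*(P-dial).transpose(2,0,1)); i=im.astype(int)
    near=D<45
    lab=((i.min(2)>150)&near).astype(np.uint8)
    c0=P[lab>0].mean(0) if lab.sum()>30 else np.array(dial)
    D=np.hypot(*(P-c0).transpose(2,0,1))
    red=(i[...,0]>150)&(i[...,1]<90)&(i[...,2]<90)&(D<24)
    if red.sum()<8: return None,lab.sum(),c0
    q=P[red]; 
    if red.sum()>3:
        m=q.mean(0); _,_,V=np.linalg.svd(q-m); d=V[0]
        t=(q-m)@d; # hub end is wider: skewed mass -> tip has longer tail
        if abs(t.min())>t.max(): d=-d
        a=np.arctan2(d[1],d[0])+np.deg2rad(70)
        a=(a+np.pi)%(2*np.pi)-np.pi
    return round(a/0.25,2),int(red.sum()),c0.round(1)
E
python3 - <<'E'
from h import *
s=state();im,d=capture('wrist');print(s['clock'],s['tcp_pos'],s['wrist_force'],needle(s,im))
K=camera_info('wrist')
for q in ['crank_centre','crank_grip','gauge_post','dial']:
    r=spot_point('wrist',q); print(q,[(np.round(x['position'],1).tolist(),totool(x['position']).round(1).tolist(),round(x['conf'],2)) for x in r[:1]])
# lid circle: yellow pixels in plane z=112
i=im.astype(int); y=(i[...,0]>180)&(i[...,1]>170)&(i[...,2]<90)
v,u=np.nonzero(y); P=proj(s,np.c_[u,v],112); k=np.hypot(*(P-[580,-191]).T); P=P[k<110]
# fit centre: outer edge radius 83
from scipy.optimize import least_squares
A=np.arctan2(*(P-[580,-191]).T[::-1]); E=[]
for b in np.linspace(-np.pi,np.pi,121)[:-1]:
    m=(A>=b)&(A<b+2*np.pi/120)
    if m.sum()>5: j=np.hypot(*(P[m]-[580,-191]).T).argmax(); E.append(P[m][j])
E=np.array(E)
f=least_squares(lambda c:np.hypot(E[:,0]-c[0],E[:,1]-c[1])-83,[580,-191],loss='soft_l1'); print(f.x,np.abs(f.fun).mean(),len(E), P.min(0),P.max(0))
save(im,'j.png')
E
```

```text
8.95 [ 555.61550154 -116.41308534  390.5481767 ] [-1.11219519  0.42847241 -0.25894987] (np.float64(4.03), 37, array([523. , -73.6]))
crank_centre [([575.5, -189.4, 142.0], [-5.7, 79.8, 246.9], 0.73)]
crank_grip [([614.9, -163.9, 143.9], [40.1, 70.9, 244.6], 0.79)]
gauge_post [([511.7, -4.2, 111.2], [-1.4, -113.9, 277.4], 0.77)]
dial [([531.2, -71.0, 81.9], [-6.4, -44.2, 306.6], 0.9)]
[ 580.04898403 -191.05668491] 0.9874437303147617 110 [ 498.01125879 -273.42453727] [ 662.4942266  -108.65892629]
```

View pics/j.png

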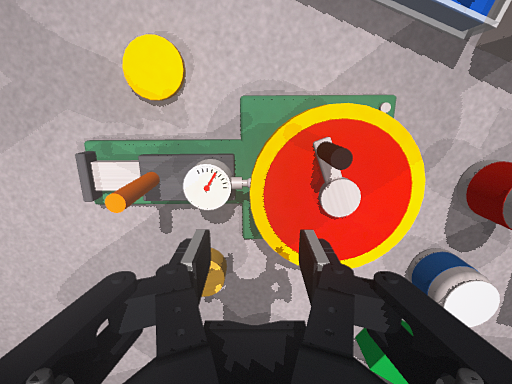

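Emit:
{"op": "drive_tool", "data": {
  "rows": [
    {"tx":2,"ty":3.2,"tz":0,"turn":0},
    {"tx":4.1,"ty":6.4,"tz":0,"turn":0},
    {"tx":4.1,"ty":6.4,"tz":4,"turn":0},
    {"tx":4.1,"ty":6.4,"tz":7,"turn":0},
    {"tx":4.1,"ty":6.4,"tz":8.7,"turn":0},
    {"tx":4.1,"ty":6.4,"tz":8.7,"turn":0}
  ],
  "gripper": 5
}}

```text
clock: 9.8
tcp_pos: [613.1, -155.6, 298.4]
tool_rot: [0.984, 0.177, -0.003, -0.002]
wrist_force: [-0.5, -0.1, 0.5]
finger_gap: 49.9
grip_force: 0.0
```

Emit:
{"op": "drive_tool", "data": {
  "rows": [
    {"tx":0,"ty":0,"tz":0,"turn":0},
    {"tx":0,"ty":0,"tz":0,"turn":0},
    {"tx":0,"ty":0,"tz":0,"turn":0},
    {"tx":0,"ty":0,"tz":0,"turn":0}
  ],
  "gripper": 1.4,
  "force": 20
}}

```text
clock: 10.2
tcp_pos: [615.6, -159.0, 303.6]
tool_rot: [0.984, 0.176, 0.002, 0.003]
wrist_force: [1.3, -5.4, -2.9]
finger_gap: 15.3
grip_force: 20.5
```

Run:
```python
from h import *
s=state();im,d=capture('wrist');print(s['clock'],s['tcp_pos'],s['wrist_force'],s['finger_gap'],s['grip_force'],needle(s,im))
save(im,'k.png')
v=s['tcp_pos'][:2]-[580,-191]; print(np.hypot(*v),np.rad2deg(np.arctan2(v[1],v[0])))
```

```text
10.2 [ 615.55184756 -159.01585908  303.59462952] [ 1.27091057 -5.44979567 -2.86098352] 15.316583050901903 20.524595975875854 (np.float64(4.25), 81, array([526.8, -62.5]))
47.821743333013245 41.97606114346923
```

View pics/k.png

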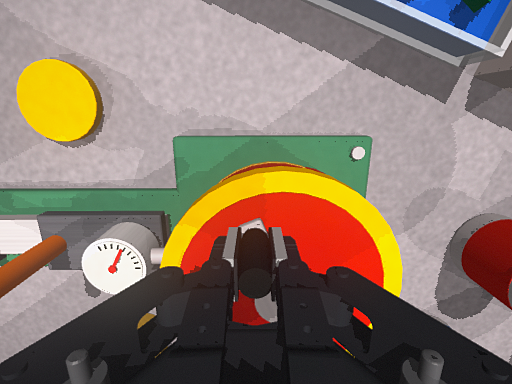

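Emit:
{"op": "drive_tool", "data": {
  "rows": [
    {"tx":-0.34,"ty":-0.73,"tz":0,"turn":0},
    {"tx":-0.8,"ty":-1.39,"tz":0,"turn":0},
    {"tx":-1.36,"ty":-1.95,"tz":0,"turn":0},
    {"tx":-1.36,"ty":-1.95,"tz":0,"turn":0}
  ]
}}

```text
clock: 10.65
tcp_pos: [595.0, -145.8, 303.5]
tool_rot: [0.984, 0.177, 0.001, 0.003]
wrist_force: [-2.3, -7.4, -1.3]
finger_gap: 15.3
grip_force: 20.9
```

```bash
cat > scan.py <<'E'
from h import *
s=state();im,d=capture('wrist')
v=s['tcp_pos'][:2]-[580,-191]; n=needle(s,im); cv2.imwrite('pics/s%d.png'%(s['clock']*100),im[...,::-1])
print(round(s['clock'],2),s['wrist_force'].round(1),round(s['finger_gap'],1),n[0],n[1],n[2],'r %.1f th %.1f'%(np.hypot(*v),np.rad2deg(np.arctan2(v[1],v[0]))))
E
python3 scan.py
```

```text
10.65 [-2.3 -7.4 -1.3] 15.3 2.68 84 [527.3 -64.5] r 47.6 th 71.6
```

Emit:
{"op": "drive_tool", "data": {
  "rows": [
    {"tx":-0.66,"ty":-0.46,"tz":0,"turn":0},
    {"tx":-1.39,"ty":-0.8,"tz":0,"turn":0},
    {"tx":-2.16,"ty":-1.01,"tz":0,"turn":0},
    {"tx":-2.16,"ty":-1.01,"tz":0,"turn":0}
  ]
}}

```text
clock: 11.1
tcp_pos: [572.4, -144.7, 303.6]
tool_rot: [0.984, 0.177, 0.003, 0.005]
wrist_force: [0.7, -10.6, -5.5]
finger_gap: 14.9
grip_force: 20.6
```

```bash
python3 scan.py
```

```text
11.1 [  0.7 -10.6  -5.5] 14.9 2.68 86 [523.7 -70. ] r 47.0 th 99.4
```

Emit:
{"op": "drive_tool", "data": {
  "rows": [
    {"tx":-0.8,"ty":0.08,"tz":0,"turn":0},
    {"tx":-1.6,"ty":0.15,"tz":0,"turn":0},
    {"tx":-2.37,"ty":0.36,"tz":0,"turn":0},
    {"tx":-2.37,"ty":0.36,"tz":0,"turn":0}
  ]
}}

```text
clock: 11.55
tcp_pos: [551.7, -155.2, 303.6]
tool_rot: [0.984, 0.176, 0.003, 0.003]
wrist_force: [2.9, -6.4, -4.5]
finger_gap: 15.1
grip_force: 20.7
```

```bash
python3 scan.py
```

```text
11.55 [ 2.9 -6.4 -4.5] 15.1 2.65 87 [520.9 -73. ] r 45.6 th 128.3
```

Emit:
{"op": "drive_tool", "data": {
  "rows": [
    {"tx":-0.73,"ty":0.34,"tz":0,"turn":0},
    {"tx":-1.39,"ty":0.8,"tz":0,"turn":0},
    {"tx":-1.95,"ty":1.36,"tz":0,"turn":0},
    {"tx":-1.95,"ty":1.36,"tz":0,"turn":0}
  ]
}}

```text
clock: 12.0
tcp_pos: [538.6, -173.7, 303.6]
tool_rot: [0.984, 0.176, 0.004, 0.002]
wrist_force: [5.1, -1.6, -4.2]
finger_gap: 15.5
grip_force: 20.7
```

```bash
python3 scan.py
```

```text
12.0 [ 5.1 -1.6 -4.2] 15.5 4.3 92 [521.8 -73.6] r 44.9 th 157.4
```

Emit:
{"op": "drive_tool", "data": {
  "rows": [
    {"tx":-0.46,"ty":0.66,"tz":0,"turn":0},
    {"tx":-0.8,"ty":1.39,"tz":0,"turn":0},
    {"tx":-1.01,"ty":2.16,"tz":0,"turn":0},
    {"tx":-1.01,"ty":2.16,"tz":0,"turn":0}
  ]
}}

```text
clock: 12.45
tcp_pos: [536.0, -196.1, 303.6]
tool_rot: [0.984, 0.176, 0.003, 0.001]
wrist_force: [3.4, 1.0, -2.2]
finger_gap: 15.3
grip_force: 21.0
```

```bash
python3 scan.py
```

```text
12.45 [ 3.4  1.  -2.2] 15.3 5.1 99 [521.7 -73.5] r 44.3 th -173.4
```

Emit:
{"op": "drive_tool", "data": {
  "rows": [
    {"tx":-0.07,"ty":0.8,"tz":0,"turn":0},
    {"tx":0,"ty":1.6,"tz":0,"turn":0},
    {"tx":0.21,"ty":2.37,"tz":0,"turn":0},
    {"tx":0.21,"ty":2.37,"tz":0,"turn":0}
  ]
}}

```text
clock: 12.9
tcp_pos: [545.2, -218.3, 303.5]
tool_rot: [0.984, 0.176, 0.001, 0.001]
wrist_force: [0.7, 1.2, 3.6]
finger_gap: 15.2
grip_force: 21.5
```

```bash
python3 scan.py
```

```text
12.9 [0.7 1.2 3.6] 15.2 2.53 106 [521.  -73.8] r 44.2 th -141.9
```

Emit:
{"op": "drive_tool", "data": {
  "rows": [
    {"tx":0.34,"ty":0.73,"tz":0,"turn":0},
    {"tx":0.8,"ty":1.39,"tz":0,"turn":0},
    {"tx":1.36,"ty":1.95,"tz":0,"turn":0},
    {"tx":1.36,"ty":1.95,"tz":0,"turn":0}
  ]
}}

```text
clock: 13.35
tcp_pos: [564.1, -232.9, 303.5]
tool_rot: [0.984, 0.176, -0.0, 0.002]
wrist_force: [-1.8, -1.3, 6.0]
finger_gap: 15.4
grip_force: 21.7
```

```bash
python3 scan.py
```

```text
13.35 [-1.8 -1.3  6. ] 15.4 2.52 113 [522.5 -77.7] r 44.8 th -110.7
```

Emit:
{"op": "drive_tool", "data": {
  "rows": [
    {"tx":0.66,"ty":0.46,"tz":0,"turn":0},
    {"tx":1.39,"ty":0.8,"tz":0,"turn":0},
    {"tx":2.16,"ty":1.01,"tz":0,"turn":0},
    {"tx":2.16,"ty":1.01,"tz":0,"turn":0}
  ]
}}

```text
clock: 13.8
tcp_pos: [588.6, -235.9, 303.5]
tool_rot: [0.984, 0.176, 0.001, 0.003]
wrist_force: [1.3, -4.0, 4.2]
finger_gap: 15.1
grip_force: 21.6
```

```bash
python3 scan.py
```

```text
13.8 [ 1.3 -4.   4.2] 15.1 2.56 102 [522.6 -80.5] r 45.7 th -79.1
```

Emit:
{"op": "drive_tool", "data": {
  "rows": [
    {"tx":0.8,"ty":0.05,"tz":0,"turn":0},
    {"tx":1.6,"ty":0,"tz":0,"turn":0},
    {"tx":2.37,"ty":-0.21,"tz":0,"turn":0},
    {"tx":2.37,"ty":-0.21,"tz":0,"turn":0}
  ]
}}

```text
clock: 14.25
tcp_pos: [611.2, -225.5, 303.6]
tool_rot: [0.984, 0.176, 0.003, 0.004]
wrist_force: [4.2, -4.8, 3.0]
finger_gap: 15.0
grip_force: 21.5
```

```bash
python3 scan.py
```

```text
14.25 [ 4.2 -4.8  3. ] 15.0 2.56 86 [521.6 -76.6] r 46.5 th -47.9
```

Emit:
{"op": "drive_tool", "data": {
  "rows": [
    {"tx":0.73,"ty":-0.34,"tz":0,"turn":0},
    {"tx":1.39,"ty":-0.8,"tz":0,"turn":0},
    {"tx":1.95,"ty":-1.36,"tz":0,"turn":0},
    {"tx":1.95,"ty":-1.36,"tz":0,"turn":0}
  ]
}}

```text
clock: 14.7
tcp_pos: [625.0, -205.1, 303.6]
tool_rot: [0.984, 0.176, 0.004, 0.003]
wrist_force: [4.6, -2.4, 3.7]
finger_gap: 15.4
grip_force: 21.5
```

```bash
python3 scan.py
```

```text
14.7 [ 4.6 -2.4  3.7] 15.4 2.53 70 [519.2 -70.7] r 47.2 th -17.4
```

Emit:
{"op": "drive_tool", "data": {
  "rows": [
    {"tx":0.46,"ty":-0.66,"tz":0,"turn":0},
    {"tx":0.8,"ty":-1.39,"tz":0,"turn":0},
    {"tx":0.8,"ty":-1.39,"tz":0,"turn":0}
  ]
}}

```text
clock: 15.05
tcp_pos: [627.4, -188.7, 303.5]
tool_rot: [0.984, 0.176, 0.003, 0.002]
wrist_force: [5.2, 0.0, 4.8]
finger_gap: 15.5
grip_force: 21.7
```

```bash
python3 scan.py
```

```text
15.05 [5.2 0.  4.8] 15.5 2.7 69 [521.1 -66.4] r 47.5 th 2.8
```

Emit:
{"op": "drive_tool", "data": {
  "rows": [
    {"tx":0.21,"ty":-0.77,"tz":0,"turn":0},
    {"tx":0.21,"ty":-0.77,"tz":0,"turn":0}
  ]
}}

```text
clock: 15.3
tcp_pos: [626.4, -180.5, 303.5]
tool_rot: [0.984, 0.176, 0.003, 0.001]
wrist_force: [3.8, -0.4, 6.9]
finger_gap: 15.5
grip_force: 21.8
```

```bash
python3 scan.py
```

```text
15.3 [ 3.8 -0.4  6.9] 15.5 2.62 71 [522.8 -64.7] r 47.6 th 12.7
```

Emit:
{"op": "drive_tool", "data": {
  "rows": [
    {"tx":0.07,"ty":-0.8,"tz":0,"turn":0},
    {"tx":0.07,"ty":-0.8,"tz":0,"turn":0}
  ]
}}

```text
clock: 15.55
tcp_pos: [624.0, -172.6, 303.5]
tool_rot: [0.984, 0.176, 0.002, 0.001]
wrist_force: [4.6, 0.7, 6.3]
finger_gap: 15.3
grip_force: 21.9
```

```bash
python3 scan.py
```

```text
15.55 [4.6 0.7 6.3] 15.3 2.68 71 [524.4 -63.2] r 47.7 th 22.7
```

Emit:
{"op": "drive_tool", "data": {
  "rows": [
    {"tx":-0.07,"ty":-0.8,"tz":0,"turn":0},
    {"tx":-0.07,"ty":-0.8,"tz":0,"turn":0}
  ]
}}

```text
clock: 15.8
tcp_pos: [620.5, -165.9, 303.5]
tool_rot: [0.984, 0.176, 0.002, 0.002]
wrist_force: [3.2, -2.1, 6.9]
finger_gap: 15.5
grip_force: 21.8
```

```bash
python3 scan.py
```

```text
15.8 [ 3.2 -2.1  6.9] 15.5 2.92 75 [525.7 -62.5] r 47.6 th 31.8
```

Emit:
{"op": "drive_tool", "data": {
  "rows": [
    {"tx":-0.21,"ty":-0.77,"tz":0,"turn":0},
    {"tx":-0.21,"ty":-0.77,"tz":0,"turn":0}
  ]
}}

```text
clock: 16.05
tcp_pos: [616.0, -159.9, 303.5]
tool_rot: [0.984, 0.176, 0.002, 0.002]
wrist_force: [2.8, -2.3, 6.8]
finger_gap: 15.5
grip_force: 21.9
```

```bash
python3 scan.py
```

```text
16.05 [ 2.8 -2.3  6.8] 15.5 4.18 81 [526.7 -62.4] r 47.6 th 40.8
```

Emit:
{"op": "drive_tool", "data": {
  "rows": [
    {"tx":-0.34,"ty":-0.73,"tz":0,"turn":0},
    {"tx":-0.34,"ty":-0.73,"tz":0,"turn":0}
  ]
}}

```text
clock: 16.3
tcp_pos: [610.1, -154.4, 303.5]
tool_rot: [0.984, 0.176, 0.002, 0.002]
wrist_force: [1.7, -2.4, 7.5]
finger_gap: 15.5
grip_force: 22.0
```

```bash
python3 scan.py
```

```text
16.3 [ 1.7 -2.4  7.5] 15.5 4.37 82 [527.4 -62.6] r 47.4 th 50.6
```

Emit:
{"op": "drive_tool", "data": {
  "rows": [
    {"tx":-0.46,"ty":-0.66,"tz":0,"turn":0},
    {"tx":-0.46,"ty":-0.66,"tz":0,"turn":0}
  ]
}}

```text
clock: 16.55
tcp_pos: [602.8, -149.6, 303.5]
tool_rot: [0.984, 0.176, 0.001, 0.002]
wrist_force: [-1.0, -3.1, 9.6]
finger_gap: 15.4
grip_force: 22.1
```

```bash
python3 scan.py
```

```text
16.55 [-1.  -3.1  9.6] 15.4 2.71 81 [527.7 -63.4] r 47.3 th 61.2
```

Emit:
{"op": "drive_tool", "data": {
  "rows": [
    {"tx":-0.56,"ty":-0.56,"tz":0,"turn":0},
    {"tx":-1.22,"ty":-1.02,"tz":0,"turn":0},
    {"tx":-1.95,"ty":-1.36,"tz":0,"turn":0},
    {"tx":-2.72,"ty":-1.57,"tz":0,"turn":0},
    {"tx":-3.52,"ty":-1.62,"tz":0,"turn":0},
    {"tx":-4.32,"ty":-1.57,"tz":0,"turn":0},
    {"tx":-5.09,"ty":-1.36,"tz":0,"turn":0},
    {"tx":-5.82,"ty":-1.02,"tz":0,"turn":0},
    {"tx":-6.48,"ty":-0.56,"tz":0,"turn":0},
    {"tx":-7.04,"ty":0,"tz":0,"turn":0}
  ]
}}

```text
clock: 17.6
tcp_pos: [539.0, -172.5, 303.5]
tool_rot: [0.985, 0.175, 0.005, 0.001]
wrist_force: [11.8, 10.8, 6.1]
finger_gap: 15.3
grip_force: 21.9
```

```bash
python3 scan.py
```

```text
17.6 [11.8 10.8  6.1] 15.3 3.3 100 [521.8 -73.6] r 45.0 th 155.7
```

Emit:
{"op": "drive_tool", "data": {
  "rows": [
    {"tx":-0.46,"ty":0.66,"tz":0,"turn":0},
    {"tx":-0.46,"ty":0.66,"tz":0,"turn":0}
  ]
}}

```text
clock: 17.85
tcp_pos: [536.5, -180.6, 303.5]
tool_rot: [0.984, 0.175, 0.004, 0.001]
wrist_force: [6.1, -0.1, 6.6]
finger_gap: 15.4
grip_force: 21.8
```

```bash
python3 scan.py
```

```text
17.85 [ 6.1 -0.1  6.6] 15.4 5.85 95 [521.9 -73.8] r 44.7 th 166.6
```

Emit:
{"op": "drive_tool", "data": {
  "rows": [
    {"tx":-0.18,"ty":0.36,"tz":0,"turn":0},
    {"tx":-0.18,"ty":0.36,"tz":0,"turn":0}
  ]
}}

```text
clock: 18.1
tcp_pos: [536.1, -183.2, 303.5]
tool_rot: [0.985, 0.175, 0.004, -0.001]
wrist_force: [8.3, 7.8, 8.4]
finger_gap: 15.3
grip_force: 22.0
```

```bash
python3 scan.py
```

```text
18.1 [8.3 7.8 8.4] 15.3 6.03 98 [521.9 -73.8] r 44.6 th 169.9
```

Emit:
{"op": "drive_tool", "data": {
  "rows": [
    {"tx":-0.16,"ty":0.37,"tz":0,"turn":0},
    {"tx":-0.16,"ty":0.37,"tz":0,"turn":0}
  ]
}}

```text
clock: 18.35
tcp_pos: [535.7, -186.7, 303.5]
tool_rot: [0.985, 0.175, 0.004, -0.001]
wrist_force: [8.1, 8.6, 9.9]
finger_gap: 15.4
grip_force: 22.0
```

```bash
python3 scan.py
```

```text
18.35 [8.1 8.6 9.9] 15.4 6.26 99 [522.  -73.8] r 44.5 th 174.5
```

Emit:
{"op": "drive_tool", "data": {
  "rows": [
    {"tx":-0.06,"ty":0.38,"tz":0,"turn":0},
    {"tx":-0.06,"ty":0.38,"tz":0,"turn":0}
  ]
}}

```text
clock: 18.6
tcp_pos: [535.9, -190.2, 303.4]
tool_rot: [0.985, 0.175, 0.003, -0.002]
wrist_force: [6.1, 9.0, 10.8]
finger_gap: 15.4
grip_force: 22.2
```

```bash
python3 scan.py
```

```text
18.6 [ 6.1  9.  10.8] 15.4 6.17 98 [521.9 -73.8] r 44.1 th 179.0
```

Emit:
{"op": "drive_tool", "data": {
  "rows": [
    {"tx":-0.03,"ty":0.4,"tz":0,"turn":0},
    {"tx":-0.03,"ty":0.4,"tz":0,"turn":0}
  ]
}}

```text
clock: 18.85
tcp_pos: [536.3, -194.2, 303.4]
tool_rot: [0.984, 0.176, 0.002, -0.002]
wrist_force: [3.8, 6.1, 11.8]
finger_gap: 15.4
grip_force: 22.3
```

```bash
python3 scan.py
```

```text
18.85 [ 3.8  6.1 11.8] 15.4 5.77 96 [521.7 -73.6] r 43.8 th -175.9
```

Emit:
{"op": "drive_tool", "data": {
  "rows": [
    {"tx":0.04,"ty":-0.35,"tz":0,"turn":0},
    {"tx":0.07,"ty":-0.65,"tz":0,"turn":0},
    {"tx":0.07,"ty":-0.65,"tz":0,"turn":0}
  ]
}}

```text
clock: 19.2
tcp_pos: [535.7, -192.0, 303.5]
tool_rot: [0.984, 0.177, 0.003, 0.004]
wrist_force: [2.4, -7.8, 5.8]
finger_gap: 15.3
grip_force: 21.9
```

```bash
python3 scan.py
```

```text
19.2 [ 2.4 -7.8  5.8] 15.3 5.6 105 [521.8 -73.6] r 44.4 th -178.7
```

Emit:
{"op": "drive_tool", "data": {
  "rows": [
    {"tx":0,"ty":-0.3,"tz":0,"turn":0},
    {"tx":0,"ty":-0.3,"tz":0,"turn":0}
  ]
}}

```text
clock: 19.45
tcp_pos: [535.2, -190.8, 303.5]
tool_rot: [0.984, 0.177, 0.004, 0.006]
wrist_force: [4.1, -11.7, 2.8]
finger_gap: 15.7
grip_force: 21.8
```

```bash
python3 scan.py
```

```text
19.45 [  4.1 -11.7   2.8] 15.7 5.79 106 [521.7 -73.6] r 44.8 th 179.8
```

Emit:
{"op": "drive_tool", "data": {
  "rows": [
    {"tx":0.03,"ty":-0.3,"tz":0,"turn":0},
    {"tx":0.03,"ty":-0.3,"tz":0,"turn":0}
  ]
}}

```text
clock: 19.7
tcp_pos: [534.9, -188.4, 303.6]
tool_rot: [0.984, 0.176, 0.004, 0.007]
wrist_force: [5.2, -12.2, 1.2]
finger_gap: 14.9
grip_force: 21.7
```

```bash
python3 scan.py
```

```text
19.7 [  5.2 -12.2   1.2] 14.9 6.1 103 [521.8 -73.7] r 45.2 th 176.7
```

Emit:
{"op": "drive_tool", "data": {
  "rows": [
    {"tx":0.03,"ty":-0.2,"tz":0,"turn":0},
    {"tx":0.03,"ty":-0.2,"tz":0,"turn":0}
  ]
}}

```text
clock: 19.95
tcp_pos: [534.8, -186.7, 303.5]
tool_rot: [0.984, 0.176, 0.005, 0.007]
wrist_force: [5.8, -13.9, 1.1]
finger_gap: 15.5
grip_force: 21.8
```

```bash
python3 scan.py
```

```text
19.95 [  5.8 -13.9   1.1] 15.5 6.21 106 [521.9 -73.7] r 45.4 th 174.5
```

Emit:
{"op": "drive_tool", "data": {
  "rows": [
    {"tx":0.03,"ty":-0.2,"tz":0,"turn":0},
    {"tx":0.03,"ty":-0.2,"tz":0,"turn":0}
  ]
}}

```text
clock: 20.2
tcp_pos: [534.7, -184.8, 303.6]
tool_rot: [0.984, 0.176, 0.005, 0.007]
wrist_force: [6.6, -12.4, 0.5]
finger_gap: 15.3
grip_force: 21.7
```

```bash
python3 scan.py
```

```text
20.2 [  6.6 -12.4   0.5] 15.3 6.34 103 [521.9 -73.7] r 45.7 th 172.2
```

Emit:
{"op": "drive_tool", "data": {
  "rows": [
    {"tx":0,"ty":0.2,"tz":0,"turn":0},
    {"tx":0,"ty":0.3,"tz":0,"turn":0},
    {"tx":0,"ty":0.3,"tz":0,"turn":0}
  ]
}}

```text
clock: 20.55
tcp_pos: [535.1, -185.7, 303.5]
tool_rot: [0.984, 0.176, 0.004, 0.004]
wrist_force: [6.8, -6.2, 3.9]
finger_gap: 15.2
grip_force: 21.7
```

```bash
python3 scan.py
```

```text
20.55 [ 6.8 -6.2  3.9] 15.2 6.29 99 [521.9 -73.8] r 45.2 th 173.3
```

Emit:
{"op": "drive_tool", "data": {
  "rows": [
    {"tx":0,"ty":0,"tz":0,"turn":0},
    {"tx":0,"ty":0,"tz":0,"turn":0},
    {"tx":0,"ty":0,"tz":0,"turn":0},
    {"tx":0,"ty":0,"tz":-1,"turn":0},
    {"tx":0,"ty":0,"tz":-4,"turn":0},
    {"tx":0,"ty":0,"tz":-8,"turn":0},
    {"tx":0,"ty":0,"tz":-8,"turn":0}
  ],
  "gripper": 5
}}

```text
clock: 21.3
tcp_pos: [533.9, -183.6, 387.2]
tool_rot: [0.984, 0.176, 0.004, 0.003]
wrist_force: [0.6, 0.1, 0.0]
finger_gap: 49.9
grip_force: 0.0
```

```bash
python3 scan.py
python3 - <<'E'
from h import *
im,d=capture('wrist')
for q in ['crank_grip','gauge_post']:
    for x in spot_point('wrist',q)[:1]:
        v=np.array(x['position'])-[580,-191,0]; print(q,v.round(1),np.hypot(*v[:2]),np.rad2deg(np.arctan2(v[1],v[0])))
save(im,'end.png')
E
```

```text
21.3 [0.6 0.1 0. ] 49.9 6.41 53 [524.6 -73.9] r 46.7 th 170.9
crank_grip [-4.370e+01  1.000e-01  1.479e+02] 43.70011441632624 179.8688886052528
gauge_post [-66.  185.  110.9] 196.42046736529267 109.63420221652142
```

View pics/end.png

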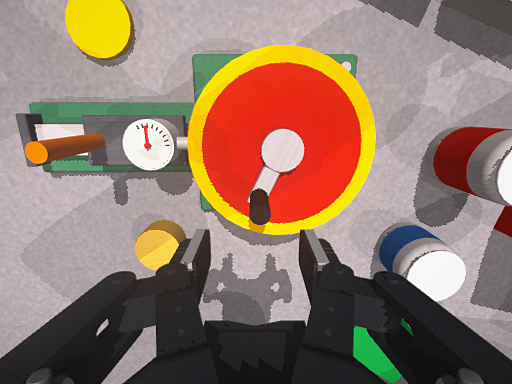

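```bash
python3 -c "
from workcell import *
print(sign_off())"
```

```text
the job is handed in; nothing more can be done
None
```

The job is handed in, result not reported: the gauge is home against its stop, the high spot is under the plunger (dial about 6.4 mm pressed in, roughly 9.6 N), and both handles are released, with the clock at about 21 s of the 72 s allowed.

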